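# Unscrew the shaker's cap and empty the last pieces into the bowl

### The arm

A 6-joint arm with a two-finger parallel gripper is mounted at the origin on a cart in front of the work surface, level with it; the furniture and walls round the work are solid. World frame = base frame: x ahead of the robot, y to its left, z up, the work surface at z = 0. Lengths are in m, angles in rad, forces in N, time in s.
With the tool pointing down it reaches from about 0.35 to 1 m from the base axis. Payload 7.1 kg.
Tool frame: the origin (TCP) lies at the very end of the fingers, on their centre line; the grasp point (between the pads) lies 19 mm behind it; z points along the fingers, y is the line along which they close (so a half turn about z gives the same grasp; the last joint's range is limited). The gripper opens to 85 mm and grips with 20 to 120 N. Pads are 22 mm wide; open, the fingers measure 114 mm over their backs; the gripper's body (76 mm by 85 mm) begins 54 mm behind the grasp point. The pads swing forward as they close: fully open they stand 13 mm farther back than shut.
Start: joints at [-1.228, 0.423, 1.63, -0, 1.089, -0.019], TCP at [0.221, -0.585, 0.231] pointing down, gripper open.
Joint ranges: [-3, 3], [-0.9, 2.11], [0.09, 2.58], [-1.31, 4.45], [0.11, 2.69], [-2.54, 2.54]. Speed limits (rad/s): [2.39, 2.39, 3.01, 3.14, 3.14, 3.14].

### API

Orientations are given as a 3x3 rotation matrix whose columns are the frame's x, y, z axes.
In Python, from cell import bot gives the robot as it stands.
- The arm moves only by the tool servo_tool, never from a script. Its arguments are lists of equal length, an entry for each row: "delta_pos": the shift along the tool's x, y, z in cm, a list of three; "rot": the turn, a rotation vector about the tool's x, y, z in degrees, a list of three; "gripper": the finger opening in cm, from 0 to 8.54. A call has 1 to 5 rows; each row is the pose to reach, as a shift and turn from the pose commanded when the call began, along the tool's axes at that moment; what a row does not reach only later rows make up. A row lasts 1/8 s, in which the tool goes at most 62.5 mm and 10.7 degrees, less where a joint would pass 70% of its speed; a pose out of reach is approached as far as the arm can. A call with a gripper value outside its range is refused whole. The fingers move at their own pace and stop on an object; "squeeze" is the grip in N (left out, the last holds). Time passes only in rows, so rows that repeat a pose let the fingers close. It gives the time, the measured TCP pose, the force, the opening and the grip force at its end, in the units of the state.
- bot.get_state(): the state, without advancing time (a new reading comes with each control period).
- bot.snapshot(name): name is "side" or "top" or "wrist"; returns the picture (400x640x3 uint8, blue, green, red); there is no depth.
- bot.camera_info(name): a dict with "intrinsics" (3x3 intrinsics, pixels), "T" (4x4, takes a point from camera to world coordinates); the wrist camera has in their place "T_tool_cam" (4x4, takes a point from camera to tool coordinates, whose origin is the TCP and whose axes are the flange's). Camera axes: x right, y up, looking along -z (the intrinsics and any distortion apply to the point x, -y, -z); pixel columns grow to the right and rows downward; lengths in m; the calibration is good to about 2 mm. A picture is of the moment at which its call begins: read the wrist's pose just before it. camera_info takes no time and is no camera call.
- bot.finish_job(): hands the job in; it is judged then, once.
The state is a dict: "t": time; "joints": joint angles; "qd": joint speeds; "effort": joint torques, N m; "eef_pos": TCP position; "eef_rot": TCP orientation; "ft_force": force on the tool from outside, world axes, zero at the start; "moment": the same for the moment, N m; "opening": finger opening in m; "grip_force": force on a finger pad.
Only numpy, scipy, OpenCV 4.12 (cv2) and the standard library are available. Lean on these libraries where they do the work, as an engineer would, in place of code of your own. Each camera call takes 0.05 s, during which the arm holds its last target. There are 200 camera calls.

### The job

The last four chocolate balls are too big for the holes of the shaker: while the shaker stands in its wooden block, unscrew the perforated steel cap and put it down on the worktop. Then take the shaker and pour all four balls out of its wide mouth into the blue bowl, and stand the empty shaker upright on the worktop or back in its block, with the cap left off. Leave the mug, the spice jar and the tin where they are.

Things in the scene. Friction and masses are not known exactly. Their poses are not given: they have to be found in the camera images.
- cap_grip (a point): Perforated steel screw cap of the shaker: round, 62 mm in diameter, 20 mm tall ribbed side plus a low dome (26 mm tall in all), 80 g. Point on its axis, 11 mm above the side's lower edge; z up through the dome. It unscrews anticlockwise seen from above, turning easily (under 0.25 N m) without rising, until firm stops in the thread block it; there it lifts straight off (15 mm to clear).
- cap: The cap again (origin: centre of the side's lower edge). From the start it needs 1.9 to 2.3 rad to the stops (hidden, differs; more than one grasp's turn); it comes off at the stops and up to 0.15 rad before. Short of that the thread holds it on the shaker with 1 to 2 mm of play. Pressed hard against the stops it binds: let go of the turning force before lifting.
- shaker_grip (a point): Shaker: clear tube, 46 mm outer diameter, on a grey square foot (52 x 52 x 18 mm), 100 mm tall without cap, about 0.25 kg. Point on its axis 55 mm above the foot's underside; z up to the mouth, x and y along the foot's sides. The plain tube reaches from 18 to 78 mm above the underside, then the threaded neck (54 mm wide). Straight bore, 35 mm: the balls roll out once the mouth points 15 degrees or more below level.
- shaker_mouth (a point): Centre of the shaker's rim, on its axis, 100 mm above the underside of its foot; z points out of the mouth.
- pocket (a point): Wooden block, 100 x 100 x 30 mm, fixed on the worktop, with a square pocket 55 mm wide, 22 mm deep, open at the top, where the shaker's foot stands: the shaker cannot turn with the cap but lifts straight out. Point: centre of the pocket's floor, 8 mm above the worktop; x and y along its sides.
- bowl: Blue ceramic bowl on the worktop, 150 mm across the rim, 55 mm tall, 0.45 kg, loose. Origin: centre of its underside, z up.
- shaker: The shaker again, its origin at the centre of the underside of its foot, z up towards the mouth.
- mug: Bystander: white mug with green dots, 78 x 114 mm, 93 mm tall. Origin: centre of its underside.
- spice_jar: Bystander: slim spice jar with a black lid, 41 mm across, 105 mm tall. Origin: centre of its underside.
- food_tin: Bystander: food tin, 75 mm across, 58 mm tall. Origin: centre of its underside.
- choc1_center (a point): Centre of the red sugar-coated chocolate ball, 13 mm in diameter, 10 g, smooth and hard, too big for the cap's holes, lying on the bottom of the shaker at the start.
- choc2_center (a point): Centre of the yellow sugar-coated chocolate ball, 13 mm in diameter, 10 g, smooth and hard, too big for the cap's holes, lying on the bottom of the shaker at the start.
- choc3_center (a point): Centre of the green sugar-coated chocolate ball, 13 mm in diameter, 10 g, smooth and hard, too big for the cap's holes, lying on the bottom of the shaker at the start.
- choc4_center (a point): Centre of the orange sugar-coated chocolate ball, 13 mm in diameter, 10 g, smooth and hard, too big for the cap's holes, lying on the bottom of the shaker at the start.
Mind the look-alikes: they are no part of the job. Leave any black, orange or red look-alike of the part that bears pocket alone.

How it is judged:
By the outcome, as a careful person would: the job done as asked, in the order asked, and still so for the second after the job is handed in, with the robot touching nothing.
It also fails if it takes over 72 s, if anything falls off the work surface, if the arm or the gripper's body presses on something with over 40 N, if the wrist force passes 120 N, or if a joint passes its speed limit or range.

## Working session

There is one attempt and no reset: what is moved stays moved. The work goes in short steps, Python scripts to look and compute and a tool call to move; the robot and the scene stay as the last step left them, time stands still between calls to the robot, and variables do not carry over. Pictures are saved under pics/ and viewed, at most 10 in all, crops included, and the job is handed in when it is done.

Besides the shell and the picture viewer there is one more tool, called as name(argument=value, ...) on one line, values as JSON. servo_tool: Moves the arm, as the interface text tells. Its arguments: {"type":"object","properties":{"delta_pos":{"type":"array","items":{"type":"array","items":{"type":"number"}}},"rot":{"type":"array","items":{"type":"array","items":{"type":"number"}}},"gripper":{"type":"array","items":{"type":"number"}},"squeeze":{"type":"number"}},"required":["delta_pos","rot","gripper"]}

```bash
mkdir -p pics; ls; python3 - <<'E'
from cell import bot
import cv2,numpy as np
s=bot.get_state();print(s['t'],s['eef_pos'],np.round(s['eef_rot'],3))
for n in("top","side","wrist"):
    cv2.imwrite(f"pics/{n}0.png",bot.snapshot(n))
    i=bot.camera_info(n);print(n,{k:np.round(v,4).tolist() if not isinstance(v,str) else v for k,v in i.items()})
a=cv2.imread("pics/top0.png");b=cv2.imread("pics/side0.png")
E
```

```text
pics
0.0 [ 0.22106585 -0.58398392  0.23052947] [[ 0.935  0.354 -0.001]
 [ 0.354 -0.935  0.002]
 [ 0.    -0.002 -1.   ]]
top {'intrinsics': [[448.5837, 0.0, 311.2342], [0.0, 448.5837, 206.4579], [0.0, 0.0, 1.0]], 'T': [[0.029, 0.981, -0.1917, 0.2968], [-0.9995, 0.0315, 0.0103, 0.1344], [0.0161, 0.1913, 0.9814, 1.2698], [0.0, 0.0, 0.0, 1.0]]}
side {'intrinsics': [[485.4328, 0.0, 317.5246], [0.0, 485.4328, 197.3069], [0.0, 0.0, 1.0]], 'T': [[-0.203, 0.4887, -0.8485, -0.7269], [-0.9789, -0.0821, 0.1869, 0.418], [0.0217, 0.8686, 0.495, 0.8278], [0.0, 0.0, 0.0, 1.0]]}
wrist {'intrinsics': [[338.7375, 0.0, 319.5618], [0.0, 338.7375, 198.1284], [0.0, 0.0, 1.0]], 'T_tool_cam': [[0.001, 0.9464, 0.323, 0.0832], [1.0, -0.0009, -0.0004, -0.0022], [-0.0, 0.323, -0.9464, -0.1432], [0.0, 0.0, 0.0, 1.0]]}
```

View pics/top0.png

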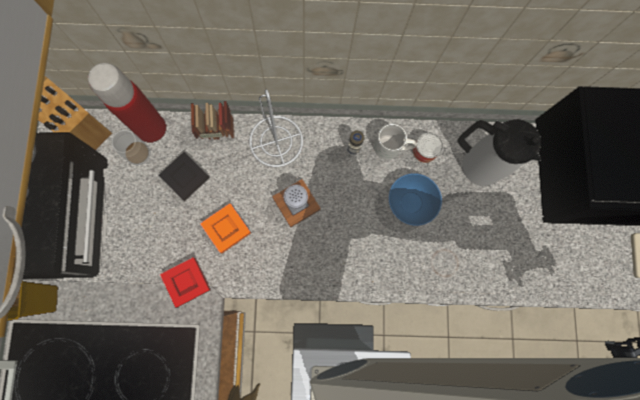

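View pics/side0.png

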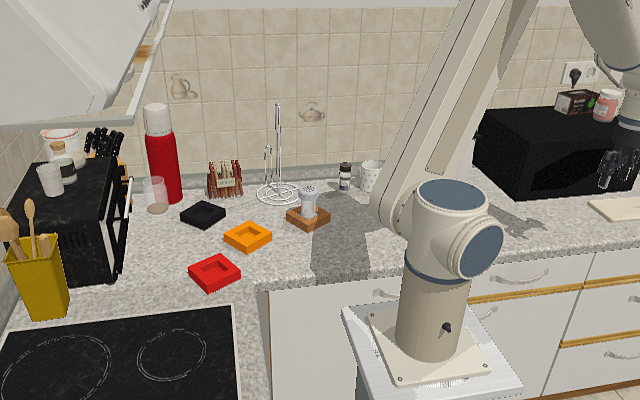

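Candidates in the top view: brown wooden block with the shaker (296,200), black (184,176), orange (226,227) and red (185,281) look-alikes. I choose the brown wooden block that carries the shaker. The bowl is at (415,199), the mug at (393,140), the jar at (356,142) and the tin at (427,148).

```bash
cat > h.py <<'E'
from cell import bot
import cv2,numpy as np
def ray(n,px,z,T=None):
    i=bot.camera_info(n);K=np.array(i["intrinsics"]);T=np.array(i["T"]) if T is None else T
    d=np.linalg.inv(K)@[px[0],px[1],1];d=T[:3,:3]@[d[0],-d[1],-d[2]];o=T[:3,3]
    return o+d*(z-o[2])/d[2]
def wristT(s):
    T=np.eye(4);T[:3,:3]=s["eef_rot"];T[:3,3]=s["eef_pos"];return T@np.array(bot.camera_info("wrist")["T_tool_cam"])
E
python3 - <<'E'
from h import *
a=cv2.imread("pics/top0.png")
hsv=cv2.cvtColor(a,cv2.COLOR_BGR2HSV)
m=cv2.inRange(hsv,(5,90,50),(18,200,200));m[:150]=0;m[250:]=0;m[:,:255]=0;m[:,350:]=0
c=max(cv2.findContours(m,0,2)[0],key=cv2.contourArea)
bp=cv2.boxPoints(cv2.minAreaRect(c));print("block px",bp.round(1).tolist())
w=np.array([ray("top",p,0.03)[:2] for p in bp]);print("block",w.round(3).tolist(),w.mean(0).round(4),[np.linalg.norm(w[i]-w[i-1]).round(3) for i in range(4)],np.degrees(np.arctan2(*(w[1]-w[0])[::-1])))
m=cv2.inRange(hsv,(95,100,40),(115,255,255));m[:,:360]=0;m[:150]=0;m[240:]=0
c=max(cv2.findContours(m,0,2)[0],key=cv2.contourArea);(x,y),r=cv2.minEnclosingCircle(c);print("bowl px",x,y,r,ray("top",(x,y),.055),ray("top",(x+r,y),.055))
for n,p,z in(("cap",(295,195),.112),("mug",(393,139),.093),("mugtin",(427,147),.058),("jar",(356,139),.105)):print(n,ray("top",p,z).round(3))
cv2.imwrite("pics/c1.png",cv2.resize(a[110:250,255:455],None,fx=4,fy=4,interpolation=cv2.INTER_CUBIC))
E
```

```text
block px [[271.5, 195.89999389648438], [301.70001220703125, 177.8000030517578], [320.20001220703125, 208.6999969482422], [290.1000061035156, 226.8000030517578]]
block [[0.566, 0.234], [0.621, 0.151], [0.533, 0.096], [0.479, 0.179]] [0.5499 0.1651] [np.float64(0.103), np.float64(0.1), np.float64(0.104), np.float64(0.099)] -56.337236200280906
bowl px 414.4380187988281 197.35537719726562 25.614931106567383 [ 0.56904527 -0.16441788  0.055     ] [ 0.57136858 -0.23596162  0.055     ]
cap [0.552 0.166 0.112]
mug [ 0.724 -0.098  0.093]
mugtin [ 0.716 -0.202  0.058]
jar [0.716 0.006 0.105]
```

View pics/c1.png

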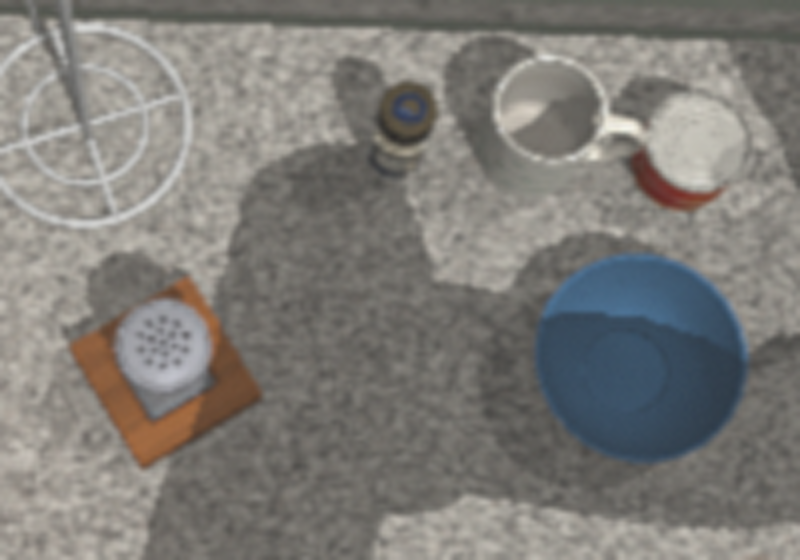

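The crop shows the steel perforated cap on the tube in the wooden block, crop (163,345), with the blue bowl at (640,357). Choice confirmed. I'm moving above the cap.

servo_tool(delta_pos=[[4.3,-4.4,0.2],[8.6,-8.8,0.4],[12.9,-13.2,0.6],[17.2,-17.6,0.8],[21.5,-22,1]], rot=[[0,0,0],[0,0,0],[0,0,0],[0,0,0],[0,0,0]], gripper=[8.5,8.5,8.5,8.5,8.5])

```text
t: 0.78
eef_pos: [0.3449, -0.3009, 0.2213]
eef_rot: [[0.935, 0.353, 0.0], [0.353, -0.935, -0.0], [0.0, 0.0, -1.0]]
ft_force: [0.9, 0.2, 0.3]
opening: 0.085
grip_force: 0.0
```

servo_tool(delta_pos=[[4.3,-4.4,0.2],[8.6,-8.8,0.4],[12.9,-13.2,0.6],[17.2,-17.6,0.8],[21.5,-22,1]], rot=[[0,0,0],[0,0,0],[0,0,0],[0,0,0],[0,0,0]], gripper=[8.5,8.5,8.5,8.5,8.5])

```text
t: 1.4
eef_pos: [0.4682, -0.0188, 0.2114]
eef_rot: [[0.935, 0.354, 0.0], [0.354, -0.935, -0.0], [0.0, 0.0, -1.0]]
ft_force: [0.7, -0.1, -1.2]
opening: 0.0848
grip_force: 0.0
```

servo_tool(delta_pos=[[4.3,-4.4,0],[8.6,-8.8,0],[12.9,-13.2,0],[14.4,-14.4,0],[14.4,-14.4,0]], rot=[[0,0,-8],[0,0,-16],[0,0,-24],[0,0,-34],[0,0,-34]], gripper=[8.5,8.5,8.5,8.5,8.5])

```text
t: 2.02
eef_pos: [0.5515, 0.1661, 0.2109]
eef_rot: [[0.576, 0.817, -0.0], [0.817, -0.576, -0.0], [-0.0, -0.0, -1.0]]
ft_force: [-1.0, -1.1, 0.2]
opening: 0.0849
grip_force: 0.0
```

```bash
python3 - <<'E'
from h import *
s=bot.get_state();print(s['t'],s['eef_pos'],np.round(s['eef_rot'],3).tolist(),np.round(s['joints'],3))
im=bot.snapshot("wrist");cv2.imwrite("pics/w1.png",im);np.save("w1T.npy",wristT(s))
E
```

```text
2.025 [0.55151673 0.16608688 0.21085942] [[0.576, 0.817, -0.0], [0.817, -0.576, -0.0], [-0.0, -0.0, -1.0]] [ 0.272  0.377  1.757 -0.     1.009  0.886]
```

View pics/w1.png

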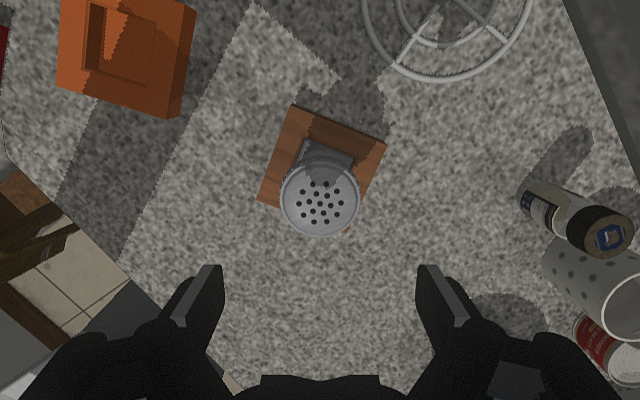

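The wrist view shows the cap centred at (320,200), radius about 40 px. The towel-holder ring is at (440,40), clear of the work.

```bash
python3 - <<'E'
from h import *
T=np.load("w1T.npy");im=cv2.imread("pics/w1.png")
g=cv2.GaussianBlur(cv2.cvtColor(im,6),(5,5),1)
c=cv2.HoughCircles(g,cv2.HOUGH_GRADIENT,1,200,param1=100,param2=20,minRadius=32,maxRadius=48);print(c)
x,y,r=c[0,0] 
for z in(.1,.108): 
    p=ray("wrist",(x,y),z,T);q=ray("wrist",(x+r,y),z,T);print(z,p,np.linalg.norm(p-q),T[:3,:3].T@(p-T[:3,3]), "tool off cm",100*np.array([[.576,.817,0],[.817,-.576,0],[0,0,-1]]).T@(p-[.5515,.1661,.2109]))
E
```

```text
[[[319.5 200.5  40.8]
  [442.5   1.5  46.3]
  [637.5 315.5  33.8]]]
0.1 [0.54757294 0.16358694 0.1       ] 0.032416556120033906 [-4.90942204e-05 -1.88436557e-03 -2.69141263e-01] tool off cm [-0.4315153  -0.17608854 11.09      ]
0.108 [0.54918545 0.16587207 0.108     ] 0.03139584078601603 [-4.75483676e-05 -1.82503167e-03 -2.60666686e-01] tool off cm [-0.15194    -0.17596955 10.29      ]
```

servo_tool(delta_pos=[[-0.1,-0.15,5],[-0.1,-0.15,10],[-0.1,-0.15,13.4],[-0.1,-0.15,13.4],[-0.1,-0.15,13.4]], rot=[[0,0,0],[0,0,0],[0,0,0],[0,0,0],[0,0,0]], gripper=[8.5,8.5,8.5,5.5,5.5], squeeze=40)

```text
t: 2.7
eef_pos: [0.55, 0.1643, 0.0785]
eef_rot: [[0.579, 0.815, 0.001], [0.815, -0.579, 0.0], [0.001, 0.001, -1.0]]
ft_force: [-0.4, -0.3, -1.1]
opening: 0.0612
grip_force: 43.5
```

servo_tool(delta_pos=[[0,0,0],[0,0,0],[0,0,0]], rot=[[0,0,0],[0,0,0],[0,0,0]], gripper=[5.5,5.5,5.5])

```text
t: 3.08
eef_pos: [0.5501, 0.1651, 0.0781]
eef_rot: [[0.577, 0.816, 0.001], [0.816, -0.577, 0.0], [0.001, 0.001, -1.0]]
ft_force: [0.2, 0.3, -0.5]
opening: 0.0614
grip_force: 44.4
```

servo_tool(delta_pos=[[0,0,0],[0,0,0],[0,0,0],[0,0,0],[0,0,0]], rot=[[0,0,-10],[0,0,-20],[0,0,-30],[0,0,-40],[0,0,-50]], gripper=[5.5,5.5,5.5,5.5,5.5])

```text
t: 3.7
eef_pos: [0.5506, 0.1651, 0.078]
eef_rot: [[-0.26, 0.966, 0.002], [0.966, 0.26, 0.0], [-0.0, 0.002, -1.0]]
ft_force: [2.0, -1.1, 0.7]
opening: 0.0613
grip_force: 44.5
```

servo_tool(delta_pos=[[0,0,0],[0,0,0],[0,0,0],[0,0,0],[0,0,0]], rot=[[0,0,-10],[0,0,-20],[0,0,-30],[0,0,-40],[0,0,-50]], gripper=[5.5,5.5,5.5,5.5,5.5])

```text
t: 4.32
eef_pos: [0.5515, 0.1653, 0.0784]
eef_rot: [[-0.907, 0.422, 0.004], [0.422, 0.907, 0.001], [-0.003, 0.003, -1.0]]
ft_force: [2.6, 0.0, 1.9]
opening: 0.0612
grip_force: 44.7
```

```bash
python3 - <<'E'
from h import *
s=bot.get_state();print(s['t'],np.round(s['eef_pos'],4),np.round(s['joints'],3),s['moment'],s['effort'],s['ft_force'],s['grip_force'])
E
```

```text
4.325 [0.5515 0.1653 0.0784] [ 0.271  0.565  1.829 -0.     0.743 -0.865] [-0.10989286 -0.51507413 -0.01161266] [  0.76496283 -54.0252614  -17.38259733   0.1821528    0.72736999
   1.79321431] [2.55714104 0.00836443 1.92058446] 44.65555433387635
```

servo_tool(delta_pos=[[0,0,0],[0,0,0]], rot=[[0,0,-5],[0,0,-9]], gripper=[5.5,5.5])

```text
t: 4.58
eef_pos: [0.5517, 0.1654, 0.0786]
eef_rot: [[-0.961, 0.278, 0.005], [0.278, 0.961, 0.001], [-0.004, 0.002, -1.0]]
ft_force: [2.7, -1.3, 2.0]
opening: 0.0613
grip_force: 44.7
```

```bash
cat >st.py <<'E'
from h import *
s=bot.get_state();R=np.array(s['eef_rot']);print(s['t'],np.round(s['eef_pos'],4),np.round(s['joints'],3),np.round(s['moment'],2),np.round(s['effort'][5],2),np.round(s['ft_force'],1),s['opening'],s['grip_force'],'xyaw',np.degrees(np.arctan2(R[1,0],R[0,0])))
E
python3 st.py
```

```text
4.575 [0.5517 0.1654 0.0786] [ 0.271  0.565  1.829 -0.     0.743 -1.018] [-0.01 -0.58 -0.06] 0.57 [ 2.7 -1.3  2. ] 0.06132349413096562 44.660264637786895 xyaw 163.8658526734409
```

servo_tool(delta_pos=[[0,0,0],[0,0,0]], rot=[[0,0,-4],[0,0,-6]], gripper=[5.5,5.5])

```text
t: 4.82
eef_pos: [0.5515, 0.1653, 0.0785]
eef_rot: [[-0.984, 0.177, 0.004], [0.177, 0.984, 0.001], [-0.004, 0.002, -1.0]]
ft_force: [3.9, -0.5, 5.5]
opening: 0.0611
grip_force: 44.9
```

```bash
python3 st.py
```

```text
4.825 [0.5515 0.1653 0.0785] [ 0.271  0.565  1.829 -0.     0.743 -1.122] [ 0.   -0.62 -0.11] 0.07 [ 3.9 -0.5  5.5] 0.06107731107758208 44.87946374283638 xyaw 169.7874158808757
```

servo_tool(delta_pos=[[0,0,0],[0,0,0]], rot=[[0,0,-4],[0,0,-6]], gripper=[5.5,5.5])

```text
t: 5.08
eef_pos: [0.5511, 0.1651, 0.0784]
eef_rot: [[-0.997, 0.074, 0.003], [0.074, 0.997, 0.001], [-0.003, 0.001, -1.0]]
ft_force: [3.6, -1.2, 6.3]
opening: 0.0612
grip_force: 45.0
```

```bash
python3 st.py
```

```text
5.075 [0.5511 0.1651 0.0784] [ 0.27   0.565  1.829 -0.     0.743 -1.226] [-0.4  -0.66 -0.46] -0.3 [ 3.6 -1.2  6.3] 0.06121950877026559 45.017364514642395 xyaw 175.73688149119639
```

servo_tool(delta_pos=[[0,0,0],[0,0,0]], rot=[[0,0,-2],[0,0,-4]], gripper=[5.5,5.5])

```text
t: 5.32
eef_pos: [0.5509, 0.1651, 0.0783]
eef_rot: [[-1.0, 0.008, 0.002], [0.008, 1.0, 0.002], [-0.002, 0.002, -1.0]]
ft_force: [0.7, -0.1, 6.2]
opening: 0.0614
grip_force: 45.0
```

```bash
python3 st.py
```

```text
5.325 [0.5509 0.1651 0.0783] [ 2.700e-01  5.650e-01  1.829e+00  1.000e-03  7.440e-01 -1.293e+00] [-0.08  0.1  -1.21] -1.35 [ 0.7 -0.1  6.2] 0.06138607727352 45.017511919140816 xyaw 179.5140139165333
```

servo_tool(delta_pos=[[0,0,0],[0,0,0]], rot=[[0,0,4],[0,0,6]], gripper=[5.5,5.5])

```text
t: 5.58
eef_pos: [0.5506, 0.1652, 0.078]
eef_rot: [[-0.994, 0.111, 0.002], [0.111, 0.994, 0.001], [-0.002, 0.001, -1.0]]
ft_force: [4.2, 0.7, 5.2]
opening: 0.0611
grip_force: 44.8
```

```bash
python3 st.py
```

```text
5.575 [0.5506 0.1652 0.078 ] [ 0.271  0.566  1.83  -0.     0.744 -1.189] [ 0.09 -0.69 -0.06] -0.19 [4.2 0.7 5.2] 0.06109354073552272 44.78565365541726 xyaw 173.63680476820775
```

servo_tool(delta_pos=[[0,0,-0.3],[0,0,-0.6]], rot=[[0,0,0],[0,0,0]], gripper=[5.5,5.5])

```text
t: 5.82
eef_pos: [0.5483, 0.1646, 0.0827]
eef_rot: [[-0.994, 0.108, -0.003], [0.108, 0.994, -0.001], [0.003, -0.001, -1.0]]
ft_force: [0.7, -0.6, -1.1]
opening: 0.0611
grip_force: 44.3
```

```bash
python3 st.py
```

```text
5.825 [0.5483 0.1646 0.0827] [ 0.271  0.557  1.831  0.     0.757 -1.191] [-0.01 -0.16 -0.07] -0.01 [ 0.7 -0.6 -1.1] 0.06114300365587831 44.25926936790347 xyaw 173.77669362440957
```

servo_tool(delta_pos=[[0,0,-5],[-1.5,-3,-5.5],[-3.5,-7.5,-5],[-5.5,-12,-3],[-6.7,-13.9,0]], rot=[[0,0,0],[0,0,0],[0,0,0],[0,0,0],[0,0,0]], gripper=[5.5,5.5,5.5,5.5,5.5])

```text
t: 6.45
eef_pos: [0.6011, 0.0172, 0.0832]
eef_rot: [[-0.994, 0.11, 0.0], [0.11, 0.994, -0.0], [-0.0, -0.0, -1.0]]
ft_force: [-0.1, 0.6, -1.1]
opening: 0.0613
grip_force: 44.7
```

servo_tool(delta_pos=[[0,0,3.5],[0,0,7],[0,0,8],[0,0,8]], rot=[[0,0,0],[0,0,0],[0,0,0],[0,0,0]], gripper=[5.5,5.5,5.5,5.5])

```text
t: 6.95
eef_pos: [0.6002, 0.0196, 0.0029]
eef_rot: [[-0.994, 0.109, -0.002], [0.109, 0.994, 0.0], [0.002, -0.0, -1.0]]
ft_force: [-0.6, -0.8, -0.4]
opening: 0.061
grip_force: 44.6
```

```bash
python3 - <<'E'
import st
from h import *
a=bot.snapshot("side");b=bot.snapshot("top")
cv2.imwrite("pics/c2.png",np.hstack([cv2.resize(a[120:260,240:440],None,fx=2,fy=2),cv2.resize(b[110:250,255:455],None,fx=2,fy=2)]))
E
```

```text
6.95 [0.6002 0.0196 0.0029] [ 0.013  0.716  1.776  0.     0.651 -1.449] [ 0.01 -0.04  0.04] -0.0 [-0.6 -0.8 -0.4] 0.06097096809055248 44.638930289489146 xyaw 173.75108733682882
```

View pics/c2.png

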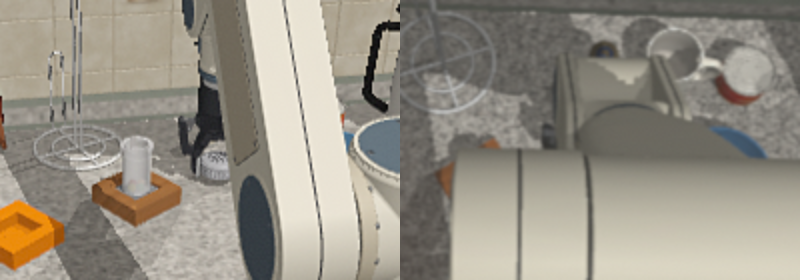

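The side crop shows the shaker open in its block at (137,165), and the cap in the gripper just above the worktop at (213,165). I'm lowering until contact.

servo_tool(delta_pos=[[0,0,0.4],[0,0,0.8]], rot=[[0,0,0],[0,0,0]], gripper=[5.5,5.5])

```text
t: 7.3
eef_pos: [0.6016, 0.0195, -0.004]
eef_rot: [[-0.994, 0.109, 0.001], [0.109, 0.994, 0.0], [-0.001, 0.0, -1.0]]
ft_force: [0.2, 0.2, -0.6]
opening: 0.0613
grip_force: 44.6
```

servo_tool(delta_pos=[[0,0,0.2],[0,0,0.4]], rot=[[0,0,0],[0,0,0]], gripper=[5.5,5.5])

```text
t: 7.55
eef_pos: [0.6013, 0.0195, -0.0055]
eef_rot: [[-0.994, 0.109, 0.0], [0.109, 0.994, 0.0], [-0.0, 0.0, -1.0]]
ft_force: [-13.9, 0.5, 49.5]
opening: 0.061
grip_force: 71.0
```

servo_tool(delta_pos=[[0,0,-0.3],[0,0,-0.3],[0,0,-0.3],[0,0,-0.3]], rot=[[0,0,0],[0,0,0],[0,0,0],[0,0,0]], gripper=[6.5,7.5,8.5,8.5])

```text
t: 8.05
eef_pos: [0.6008, 0.0194, -0.0061]
eef_rot: [[-0.994, 0.109, -0.001], [0.109, 0.994, 0.0], [0.001, -0.0, -1.0]]
ft_force: [0.1, -0.6, -0.6]
opening: 0.0849
grip_force: 0.0
```

servo_tool(delta_pos=[[0,0,-4],[0,0,-10],[0,0,-16],[0,0,-20],[0,0,-20]], rot=[[0,0,0],[0,0,0],[0,0,0],[0,0,0],[0,0,0]], gripper=[8.5,8.5,8.5,8.5,8.5])

```text
t: 8.68
eef_pos: [0.6032, 0.0194, 0.198]
eef_rot: [[-0.994, 0.109, 0.007], [0.109, 0.994, 0.0], [-0.007, 0.001, -1.0]]
ft_force: [0.1, -0.2, -0.3]
opening: 0.0849
grip_force: 0.0
```

```bash
python3 st.py
```

```text
8.675 [0.6032 0.0194 0.198 ] [ 0.012  0.428  1.709  0.     0.997 -1.449] [-0.02  0.03 -0.  ] 0.0 [ 0.1 -0.2 -0.3] 0.0848813028335461 0.0 xyaw 173.72996718692926
```

```bash
cat > goal.py <<'E'
from h import *
from scipy.spatial.transform import Rotation as Ro
def rot(yaw,t,roll=0):
    y,t=np.radians([yaw,t]);z=np.array([np.cos(t)*np.cos(y),np.cos(t)*np.sin(y),-np.sin(t)]);l=np.array([-np.sin(y),np.cos(y),0])
    return np.c_[np.cross(l,z),l,z]@Ro.from_euler('z',roll,degrees=True).as_matrix()
def go(p,R):
    s=bot.get_state();A=np.array(s['eef_rot'])
    print("d cm",(100*A.T@(np.array(p)-s['eef_pos'])).round(2),"rot",Ro.from_matrix(A.T@R).as_rotvec(degrees=True).round(1))
E
python3 -c "
from goal import *
go((.486,.146,.18),rot(16.8,30)); go((.486,.146,.1045),rot(16.8,30))"
```

```text
d cm [13.05 11.3   1.72] rot [-12.1 -58.8 -20.9]
d cm [13.1  11.29  9.27] rot [-12.1 -58.8 -20.9]
```

servo_tool(delta_pos=[[2.2,1.9,0],[4.4,3.8,0],[6.5,5.7,0],[8.7,7.5,0],[10.9,9.4,1]], rot=[[-2,-9.8,-3.5],[-4,-19.6,-7],[-6,-29.4,-10.5],[-8,-39.2,-14],[-10,-49,-17.5]], gripper=[8.5,8.5,8.5,8.5,8.5])

```text
t: 9.3
eef_pos: [0.5222, 0.1084, 0.2139]
eef_rot: [[-0.808, -0.175, 0.562], [-0.094, 0.981, 0.169], [-0.581, 0.084, -0.809]]
ft_force: [-0.1, 0.7, 0.7]
opening: 0.085
grip_force: 0.0
```

```bash
python3 st.py; python3 -c "
from goal import *
go((.486,.146,.1045),rot(16.8,30))"
```

```text
9.3 [0.5222 0.1084 0.2139] [ 0.128  0.158  2.246  0.692  0.151 -2.248] [-0.03  0.29  0.01] 2.93 [-0.1  0.7  0.7] 0.08502360733961768 0.0 xyaw -173.35398522724302
d cm [8.93 3.4  7.45] rot [ -1.8 -24.   -8.1]
```

servo_tool(delta_pos=[[0,0,0],[0,0,0],[0,0,0],[0,0,0],[0,0,0]], rot=[[0,0,10.6],[0,0,21.2],[0,0,31.8],[0,0,42.4],[0,0,53]], gripper=[8.5,8.5,8.5,8.5,8.5])

```text
t: 9.93
eef_pos: [0.5228, 0.1083, 0.2139]
eef_rot: [[-0.622, 0.545, 0.562], [0.731, 0.661, 0.169], [-0.279, 0.516, -0.81]]
ft_force: [0.6, 0.5, 0.3]
opening: 0.0847
grip_force: 0.0
```

servo_tool(delta_pos=[[0,0,0],[0,0,0],[0,0,0],[0,0,0],[0,0,0]], rot=[[0,0,10.6],[0,0,21.2],[0,0,31.8],[0,0,42.4],[0,0,53]], gripper=[8.5,8.5,8.5,8.5,8.5])

```text
t: 10.55
eef_pos: [0.5228, 0.1083, 0.2139]
eef_rot: [[0.061, 0.825, 0.562], [0.968, -0.186, 0.169], [0.244, 0.533, -0.81]]
ft_force: [-0.4, 0.2, 0.3]
opening: 0.0846
grip_force: 0.0
```

servo_tool(delta_pos=[[0,0,0],[0,0,0],[0,0,0],[0,0,0],[0,0,0]], rot=[[0,0,10.6],[0,0,21.2],[0,0,31.8],[0,0,42.4],[0,0,53]], gripper=[8.5,8.5,8.5,8.5,8.5])

```text
t: 11.18
eef_pos: [0.5228, 0.1083, 0.2139]
eef_rot: [[0.696, 0.448, 0.562], [0.434, -0.885, 0.169], [0.573, 0.126, -0.81]]
ft_force: [0.1, 0.3, -0.1]
opening: 0.0849
grip_force: 0.0
```

```bash
python3 st.py; python3 -c "
from goal import *
G=np.array([.55,.1655,.066])
for yaw in(33.7,40):
  for t in (40,30):
    R=rot(yaw,t,180);print(yaw,t,G+(.023-.10)*R[:,2]);go(G+(.023-.10)*R[:,2],R)
R=rot(38,40,180);go((.47,.10,.18),R)"
```

```text
11.175 [0.5228 0.1083 0.2139] [0.128 0.159 2.244 0.684 0.153 0.543] [-0.12  0.32  0.07] -1.96 [ 0.1  0.3 -0.1] 0.08488374878993356 0.0 xyaw 31.930624442332665
33.7 40 [0.50092683 0.13277227 0.11549465]
d cm [-6.1  -4.39  7.16] rot [10.  15.1 -0.1]
33.7 30 [0.49452201 0.12850078 0.1045    ]
d cm [-7.36 -4.44  7.62] rot [10.  25.1  0.7]
40 40 [0.50481455 0.1275849  0.11549465]
d cm [-6.05 -3.75  7.29] rot [14.2 15.5 -4.8]
40 30 [0.49891713 0.12263638 0.1045    ]
d cm [-7.31 -3.72  7.77] rot [14.7 25.4 -3.6]
d cm [-5.97 -2.06 -0.36] rot [12.9 15.4 -3.3]
```

servo_tool(delta_pos=[[-1,-0.4,0],[-2.5,-1,0],[-4,-1.5,0],[-6,-2,-0.3],[-6,-2,-0.3]], rot=[[4,3,-1],[8,7,-2],[11,12,-2.5],[12.9,15.4,-3.3],[12.9,15.4,-3.3]], gripper=[8.5,8.5,8.5,8.5,8.5])

```text
t: 11.8
eef_pos: [0.4676, 0.1083, 0.1754]
eef_rot: [[0.567, 0.618, 0.545], [0.423, -0.786, 0.452], [0.707, -0.026, -0.707]]
ft_force: [0.6, 0.9, -0.1]
opening: 0.085
grip_force: 0.0
```

```bash
python3 st.py; python3 -c "
from goal import *
G=np.array([.55,.1655,.066])
R=rot(33.7,30,180);print(G+(.023-.10)*R[:,2]);go(G+(.023-.10)*R[:,2],R)"
```

```text
11.8 [0.4676 0.1083 0.1754] [-0.13   0.273  2.393  1.769  0.558 -0.847] [-0.24  0.3  -0.01] 2.92 [ 0.6  0.9 -0.1] 0.08500216944834721 0.0 xyaw 36.696661180479126
[0.49452201 0.12850078 0.1045    ]
d cm [-2.64  0.26  7.39] rot [-4.5 15.   1.6]
```

servo_tool(delta_pos=[[-0.8,0.1,2],[-1.8,0.2,4.5],[-2.6,0.3,7.4],[-2.6,0.3,7.4],[-2.6,0.3,7.4]], rot=[[-1.5,5,0.5],[-3,10,1],[-4.5,15,1.6],[-4.5,15,1.6],[-4.5,15,1.6]], gripper=[8.5,8.5,8.5,8.5,8.5])

```text
t: 12.42
eef_pos: [0.4955, 0.1287, 0.1062]
eef_rot: [[0.419, 0.555, 0.719], [0.278, -0.832, 0.48], [0.864, -0.001, -0.503]]
ft_force: [0.9, 0.4, 1.0]
opening: 0.0854
grip_force: 0.0
```

```bash
python3 st.py; python3 - <<'E'
from goal import *
G=np.array([.55,.1655,.066])
R=rot(33.7,30,180);go(G+(.023-.10)*R[:,2],R)
R=rot(33.7,30,180);go(G+.023*R[:,2],R)
cv2.imwrite("pics/w2.png",bot.snapshot("wrist"))
E
```

```text
12.425 [0.4955 0.1287 0.1062] [-0.099  0.706  2.453  2.459  1.057 -1.582] [-0.27  0.3  -0.04] -0.03 [0.9 0.4 1. ] 0.08539950059398825 0.0 xyaw 33.57688224615541
d cm [-0.19 -0.04  0.  ] rot [-0.1  0.2 -0.1]
d cm [-0.16 -0.03 10.  ] rot [-0.1  0.2 -0.1]
```

View pics/w2.png

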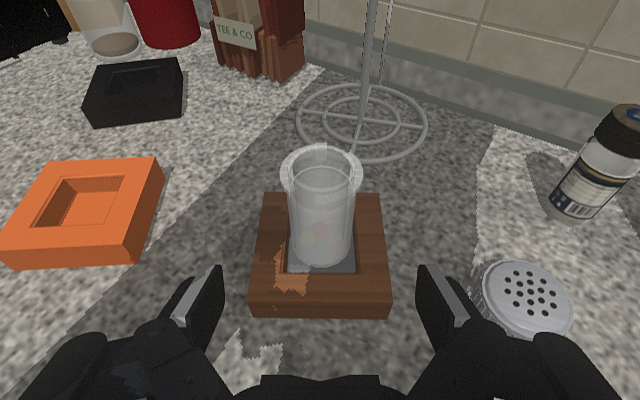

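The wrist view shows the open shaker with balls inside, centred at column 320 between the fingers. The cap lies flat at (527,300). I'm advancing to grip.

servo_tool(delta_pos=[[-0.1,0,3],[-0.15,0,6],[-0.15,0,9],[-0.15,0,10],[-0.15,0,10]], rot=[[0,0,0],[0,0,0],[0,0,0],[0,0,0],[0,0,0]], gripper=[8.5,8.5,8.5,8.5,6])

```text
t: 13.1
eef_pos: [0.5688, 0.1761, 0.0579]
eef_rot: [[0.412, 0.554, 0.723], [0.278, -0.832, 0.48], [0.868, 0.003, -0.497]]
ft_force: [0.0, -0.4, -0.0]
opening: 0.0696
grip_force: 0.0
```

servo_tool(delta_pos=[[0,0,0],[0,0,0],[0,0,0],[0,0,0]], rot=[[0,0,0],[0,0,0],[0,0,0],[0,0,0]], gripper=[4,4,4,4], squeeze=50)

```text
t: 13.6
eef_pos: [0.5672, 0.1754, 0.0559]
eef_rot: [[0.415, 0.553, 0.722], [0.276, -0.833, 0.479], [0.867, 0.0, -0.499]]
ft_force: [-5.1, -2.6, 11.7]
opening: 0.0446
grip_force: 49.6
```

```bash
python3 st.py
```

```text
13.6 [0.5672 0.1754 0.0559] [ 0.055  0.829  2.285  2.602  1.025 -1.555] [ 0.11 -0.54  0.04] 0.17 [-5.1 -2.6 11.7] 0.04464078962817448 49.64961991645396 xyaw 33.59652923192736
```

servo_tool(delta_pos=[[1.7,0,-1],[4.3,0,-2.5],[7.8,0,-4.5],[11.3,0,-6.5],[11.3,0,-6.5]], rot=[[0,0,0],[0,0,0],[0,0,0],[0,0,0],[0,0,0]], gripper=[4,4,4,4,4])

```text
t: 14.22
eef_pos: [0.568, 0.1755, 0.1873]
eef_rot: [[0.414, 0.553, 0.723], [0.278, -0.833, 0.479], [0.867, 0.003, -0.498]]
ft_force: [0.8, 0.2, -2.6]
opening: 0.0445
grip_force: 52.2
```

```bash
python3 st.py; python3 - <<'E'
from goal import *
for y,t in((0,10),(5,15)):
    R=rot(y,t,180);G=np.array([.569,-.115,.19]);go(G+.021*R[:,2],R)
E
```

```text
14.225 [0.568  0.1755 0.1873] [ 0.056  0.458  2.315  2.44   0.745 -1.302] [-0.48  0.67  0.  ] 0.51 [ 0.8  0.2 -2.6] 0.04448017150094951 52.22028155811131 xyaw 33.85866071259464
d cm [ -7.25  25.4  -12.28] rot [-31.7  19.3  11.7]
d cm [ -7.38  25.23 -12.15] rot [-26.4  14.5  11.1]
```

servo_tool(delta_pos=[[-1.4,5,-2.4],[-2.8,10,-4.8],[-4.2,15,-7.3],[-5.7,20,-9.7],[-7.2,25,-12.2]], rot=[[-5.6,3.2,2],[-11.2,6.4,4],[-17,9.6,6.5],[-23,13,9],[-29,17,11.4]], gripper=[4,4,4,4,4])

```text
t: 14.85
eef_pos: [0.587, -0.1126, 0.1812]
eef_rot: [[0.221, 0.04, 0.974], [0.007, -0.999, 0.039], [0.975, -0.002, -0.221]]
ft_force: [0.3, 0.8, -3.6]
opening: 0.0447
grip_force: 52.8
```

```bash
python3 st.py; python3 - <<'E'
from goal import *
R=rot(0,10,180);G=np.array([.569,-.115,.14]);go(G+.021*R[:,2],R)
E
```

```text
14.85 [ 0.587  -0.1126  0.1812] [-0.438  0.719  2.37   2.657  1.302 -1.544] [-0.03  1.    0.06] 0.03 [ 0.3  0.8 -3.6] 0.04465749731098737 52.763205925002694 xyaw 1.7756362298727417
d cm [-4.31  0.26  1.25] rot [-2.3  2.8  0.3]
```

servo_tool(delta_pos=[[-2.2,0.1,0.6],[-4.3,0.2,1.2],[-4.3,0.2,1.2]], rot=[[-1,1.5,0.1],[-2.3,2.8,0.3],[-2.3,2.8,0.3]], gripper=[4,4,4])

```text
t: 15.22
eef_pos: [0.5892, -0.1121, 0.1344]
eef_rot: [[0.179, 0.004, 0.984], [0.0, -1.0, 0.004], [0.984, -0.0, -0.179]]
ft_force: [0.3, 0.6, -2.2]
opening: 0.0446
grip_force: 53.0
```

servo_tool(delta_pos=[[0,0,0],[0,0,0],[0,0,0],[0,0,0],[0,0,0]], rot=[[0,0,10],[0,0,20],[0,0,30],[0,0,40],[0,0,50]], gripper=[4,4,4,4,4])

```text
t: 15.85
eef_pos: [0.5904, -0.1123, 0.1393]
eef_rot: [[0.114, -0.129, 0.985], [-0.768, -0.641, 0.005], [0.631, -0.757, -0.172]]
ft_force: [0.2, -0.6, -3.5]
opening: 0.0446
grip_force: 53.0
```

```bash
python3 st.py; python3 - <<'E'
from goal import *
R=rot(0,10,230);G=np.array([.569,-.115,.14]);go(G+.021*R[:,2],R)
a=bot.snapshot("side");b=bot.snapshot("top")
cv2.imwrite("pics/c3.png",np.hstack([cv2.resize(a[120:260,300:500],None,fx=2,fy=2),cv2.resize(b[110:250,305:505],None,fx=2,fy=2)]))
E
```

```text
15.85 [ 0.5904 -0.1123  0.1393] [-0.407  0.891  2.346  2.735  1.485 -0.733] [-0.02  1.04  0.03] -1.77 [ 0.2 -0.6 -3.5] 0.044584283220642194 52.95466560870409 xyaw -81.57589072382305
d cm [ 0.02  0.4  -0.02] rot [-0.2  0.1 -0.2]
```

View pics/c3.png

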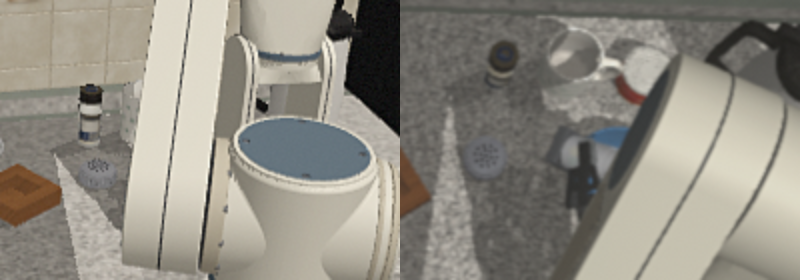

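Shaker tilted towards the bowl, with its mouth at right crop (580,155) and the bowl at (610,140). Cap and bystanders are untouched. I'm continuing to roll.

servo_tool(delta_pos=[[0,0.1,0],[0,0.2,0],[0,0.3,0],[0,0.3,0],[0,0.3,0]], rot=[[0,0,10],[0,0,20],[0,0,30],[0,0,40],[0,0,50]], gripper=[4,4,4,4,4])

```text
t: 16.58
eef_pos: [0.5901, -0.1143, 0.1368]
eef_rot: [[-0.025, -0.17, 0.985], [-0.985, 0.172, 0.004], [-0.17, -0.97, -0.172]]
ft_force: [1.1, 0.4, -3.2]
opening: 0.0444
grip_force: 53.0
```

servo_tool(delta_pos=[[0,0,0],[0,0,0],[0,0,0],[0,0,0],[0,0,0]], rot=[[0,0,8],[0,0,16],[0,0,25],[0,0,25],[0,0,25]], gripper=[4,4,4,4,4])

```text
t: 17.2
eef_pos: [0.5903, -0.1143, 0.1369]
eef_rot: [[-0.094, -0.143, 0.985], [-0.823, 0.568, 0.004], [-0.56, -0.811, -0.171]]
ft_force: [0.4, 0.6, -2.7]
opening: 0.0448
grip_force: 53.0
```

servo_tool(delta_pos=[[0,0,0],[0,0,0],[0,0,0],[0,0,0],[0,0,0]], rot=[[0,0,5],[0,0,8],[0,0,8],[0,0,8],[0,0,8]], gripper=[4,4,4,4,4])

```text
t: 17.82
eef_pos: [0.5904, -0.1143, 0.1367]
eef_rot: [[-0.113, -0.128, 0.985], [-0.734, 0.679, 0.004], [-0.67, -0.723, -0.171]]
ft_force: [-0.5, 0.1, -2.5]
opening: 0.0446
grip_force: 53.0
```

```bash
python3 st.py; python3 - <<'E'
from h import *
a=bot.snapshot("wrist")
cv2.imwrite("pics/w3.png",a)
E
```

```text
17.825 [ 0.5904 -0.1143  0.1367] [-0.413  0.899  2.342  2.73   1.49   0.707] [-0.07  0.95 -0.03] 0.04 [-0.5  0.1 -2.5] 0.04462786488533303 52.98327673226595 xyaw -98.74949058460746
```

View pics/w3.png

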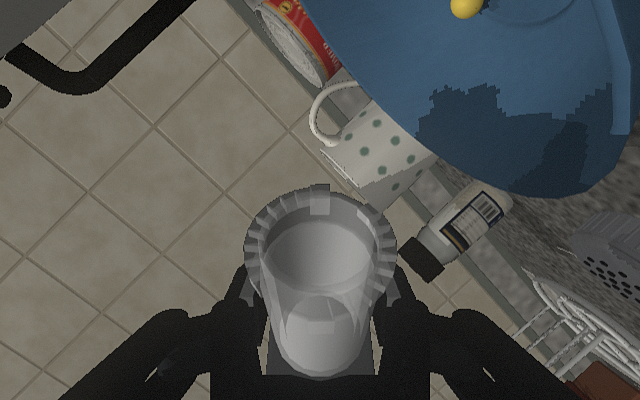

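The wrist view shows the shaker empty, with the yellow ball in the bowl at (466,8) and the others hidden for now. I'm rolling back and raising.

servo_tool(delta_pos=[[-0.7,-0.7,-0.2],[-1.4,-1.4,-0.4],[-2.1,-2.1,-0.6],[-2.8,-2.8,-0.8],[-3.4,-3.6,-0.9]], rot=[[0,0,-10.5],[0,0,-21],[0,0,-31.5],[0,0,-42],[0,0,-52.5]], gripper=[4,4,4,4,4])

```text
t: 18.5
eef_pos: [0.5898, -0.1137, 0.1872]
eef_rot: [[0.034, -0.168, 0.985], [-0.985, -0.174, 0.005], [0.171, -0.97, -0.171]]
ft_force: [-0.0, 0.4, -2.2]
opening: 0.0449
grip_force: 53.1
```

servo_tool(delta_pos=[[0,0,0],[0,0,0],[0,0,0],[0,0,0],[0,0,0]], rot=[[0,0,-10.5],[0,0,-21],[0,0,-31.5],[0,0,-42],[0,0,-52.5]], gripper=[4,4,4,4,4])

```text
t: 19.12
eef_pos: [0.5899, -0.1138, 0.187]
eef_rot: [[0.154, -0.075, 0.985], [-0.461, -0.887, 0.004], [0.874, -0.455, -0.171]]
ft_force: [0.1, 0.1, -2.1]
opening: 0.0443
grip_force: 53.0
```

```bash
python3 st.py; python3 - <<'E'
from goal import *
R=rot(0,30,180);go((.52,.005,.12),R)
E
```

```text
19.125 [ 0.5899 -0.1138  0.187 ] [-0.412  0.749  2.374  2.724  1.382 -1.083] [-0.08  0.93  0.05] 1.99 [ 0.1  0.1 -2.1] 0.044306220574740277 53.00162118393928 xyaw -71.55730563460736
d cm [-12.41  -6.97  -5.68] rot [ -5.1 -19.7 -27.1]
```

servo_tool(delta_pos=[[-2,-1.2,-1.1],[-5,-2.8,-2.2],[-8.2,-4.6,-3.6],[-12.4,-7,-5.7],[-12.4,-7,-5.7]], rot=[[-1.3,-5,-7],[-2.5,-10,-14],[-3.8,-15,-21],[-5.1,-19.7,-27.1],[-5.1,-19.7,-27.1]], gripper=[4,4,4,4,4])

```text
t: 19.75
eef_pos: [0.5184, 0.0102, 0.1204]
eef_rot: [[0.503, 0.007, 0.864], [-0.002, -1.0, 0.009], [0.864, -0.006, -0.503]]
ft_force: [0.5, 0.7, -2.8]
opening: 0.0443
grip_force: 53.0
```

```bash
python3 st.py; python3 - <<'E'
from goal import *
R=rot(0,30,180);go((.52,.005,.055),R);go((.52,.005,.0495),R)
E
```

```text
19.75 [0.5184 0.0102 0.1204] [-0.017  0.668  2.501  3.114  1.072 -1.565] [-0.08  0.76  0.02] -0.5 [ 0.5  0.7 -2.8] 0.04426398564774222 52.97463024035096 xyaw -0.19304709696234798
d cm [-5.57  0.56  3.42] rot [-0.5  0.2 -0.1]
d cm [-6.05  0.56  3.7 ] rot [-0.5  0.2 -0.1]
```

servo_tool(delta_pos=[[-2.5,0.4,1.5],[-5,0.4,3.1],[-5.6,0.4,3.4],[-5.6,0.4,3.4]], rot=[[0,0.2,0],[-0.4,0.2,0],[-0.4,0.2,0],[-0.4,0.2,0]], gripper=[4,4,4,4])

```text
t: 20.25
eef_pos: [0.5215, 0.0016, 0.0554]
eef_rot: [[0.497, -0.009, 0.867], [-0.008, -1.0, -0.006], [0.867, -0.004, -0.497]]
ft_force: [0.4, 1.3, -3.4]
opening: 0.0448
grip_force: 52.9
```

servo_tool(delta_pos=[[-0.2,0,0.1],[-0.35,0,0.2],[-0.35,0,0.2]], rot=[[0,0,0],[0,0,0],[0,0,0]], gripper=[4,4,4])

```text
t: 20.62
eef_pos: [0.5218, 0.0021, 0.0521]
eef_rot: [[0.496, -0.008, 0.868], [-0.007, -1.0, -0.005], [0.868, -0.004, -0.496]]
ft_force: [0.4, -1.3, -3.3]
opening: 0.0448
grip_force: 52.9
```

Next: down in 1.5 mm steps until contact.

servo_tool(delta_pos=[[-0.1,0,0.07],[-0.17,0,0.1]], rot=[[0,0,0],[0,0,0]], gripper=[4,4])

```text
t: 20.88
eef_pos: [0.5217, 0.0022, 0.0496]
eef_rot: [[0.497, -0.008, 0.868], [-0.007, -1.0, -0.005], [0.868, -0.004, -0.497]]
ft_force: [0.1, -0.2, -2.6]
opening: 0.0447
grip_force: 52.9
```

servo_tool(delta_pos=[[-0.07,0,0.04],[-0.13,0,0.07]], rot=[[0,0,0],[0,0,0]], gripper=[4,4])

```text
t: 21.12
eef_pos: [0.5216, 0.0022, 0.0481]
eef_rot: [[0.497, -0.008, 0.868], [-0.007, -1.0, -0.005], [0.868, -0.004, -0.497]]
ft_force: [0.4, 0.4, -0.5]
opening: 0.0446
grip_force: 53.1
```

servo_tool(delta_pos=[[-0.03,0,0.02],[-0.03,0,0.02],[-0.03,0,0.02],[-0.03,0,0.02],[-0.03,0,0.02]], rot=[[0,0,0],[0,0,0],[0,0,0],[0,0,0],[0,0,0]], gripper=[4.4,5,6.5,8,8.5])

```text
t: 21.75
eef_pos: [0.5216, 0.0021, 0.0477]
eef_rot: [[0.497, -0.008, 0.868], [-0.007, -1.0, -0.005], [0.868, -0.004, -0.497]]
ft_force: [-0.5, -0.0, 0.4]
opening: 0.0852
grip_force: 0.0
```

servo_tool(delta_pos=[[0,0,-2],[0,0,-5],[0,0,-9],[2,0,-13],[4,0,-16]], rot=[[0,0,0],[0,0,0],[0,0,0],[0,0,0],[0,0,0]], gripper=[8.5,8.5,8.5,8.5,8.5])

```text
t: 22.38
eef_pos: [0.4806, 0.0049, 0.1446]
eef_rot: [[0.516, -0.009, 0.857], [-0.007, -1.0, -0.007], [0.857, -0.003, -0.516]]
ft_force: [1.1, -0.4, 1.1]
opening: 0.085
grip_force: 0.0
```

```bash
python3 st.py; python3 - <<'E'
from h import *
cv2.imwrite("pics/w4.png",bot.snapshot("wrist"))
b=bot.snapshot("top");cv2.imwrite("pics/t4.png",b)
c=cv2.resize(b[110:250,305:505],None,fx=2,fy=2);w=cv2.imread("pics/w4.png")
cv2.imwrite("pics/c4.png",np.hstack([cv2.resize(w,(448,280)),c[:,:350]]))
E
```

```text
22.375 [0.4806 0.0049 0.1446] [-0.022  0.581  2.579  3.127  1.047 -1.568] [-0.02  0.37  0.02] -0.02 [ 1.1 -0.4  1.1] 0.08499057341174432 0.0 xyaw -0.8124657636710212
```

View pics/c4.png

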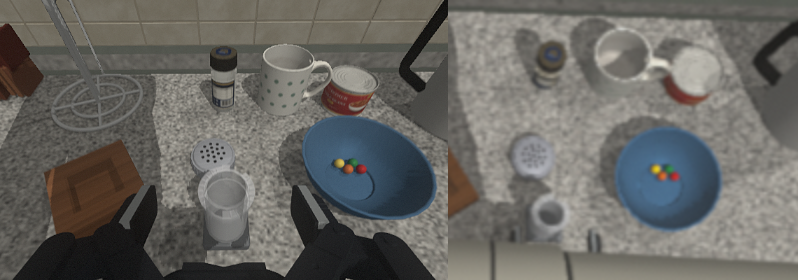

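All four balls are in the bowl, around (350,165). The shaker stands upright at (225,215), the cap is at (212,155), and the bystanders are in place. I'll ease the arm off joint 3's limit, then hand in.

servo_tool(delta_pos=[[2,0,0],[5,0,0],[5,0,0],[5,0,0]], rot=[[0,0,0],[0,0,0],[0,0,0],[0,0,0]], gripper=[8.5,8.5,8.5,8.5])

```text
t: 22.98
eef_pos: [0.5052, 0.0045, 0.1865]
eef_rot: [[0.515, -0.009, 0.857], [-0.007, -1.0, -0.007], [0.857, -0.003, -0.515]]
ft_force: [-0.3, -0.8, -0.4]
opening: 0.0848
grip_force: 0.0
```

```bash
python3 st.py; python3 -c "
from cell import bot
print(bot.finish_job())"
```

```text
22.975 [0.5052 0.0045 0.1865] [-0.022  0.397  2.526  3.125  0.811 -1.563] [-0.05  0.43  0.  ] 0.0 [-0.3 -0.8 -0.4] 0.08475493851139351 0.0 xyaw -0.8038123467564431
the job is handed in; nothing more can be done
None
```

The job is handed in after 23 s of robot time: the cap is on the worktop, all four balls are in the blue bowl, the empty shaker stands upright on the worktop with its cap off, and the mug, spice jar and tin were not touched; setting the cap down briefly read about 50 N at the wrist, well under the 120 N limit, and the hand-in returned no verdict.

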